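# Set the forge's air gate to its working mark and start the blower

## Task

With closed fingers push the upright post of the air gate's lever sideways around its arc, without gripping it, until the lever's pointed tip points at the middle of the wide brass stud (not the narrow one) and leave it there. Only then press the blower's start button fully down and let it go. Push gently, pinch or lift nothing, and leave the hammer, the bell and the cup where they are.

Things in the scene. Friction and masses are not known exactly. Their poses are not given: they have to be found in the camera images.
- air_gate: The air gate, fixed: grey housing under a dark steel scale plate 280 x 320 mm, top face 66 mm above the bench. Origin: on the bench under the ring's axis; x axis towards the middle of the scale, roughly towards the robot; the plate reaches 190 mm along +x, 90 mm along -x and 160 mm to each side.
- gate_ring: Aluminium ring lying on the scale plate, 124 mm across, 14 mm thick, turning about its upright axis. Origin: on the axis, 66 mm above the bench; z up, x along the flat lever (16 mm wide) to its pointed tip, 115 mm from the axis. Swings 1.15 rad either way from the gate's x axis; stays where left; stiff: about 3 to 5 N at the post moves it slowly.
- lever_post (a point): Upright round steel post on the lever, 16 mm in diameter, 95 mm from the ring's axis, standing from 77 to 133 mm above the bench. This point is on the post's axis, 111 mm above the bench. Push sideways here, fingertips below the post's top but 85 mm or more above the bench, so that they pass over lever and studs.
- mark_wide: The working mark: wide round brass stud, 22 mm in diameter, 10 mm high, fixed on the scale plate 130 to 165 mm from the ring's axis, beyond the lever's tip, on either side of it. Origin: centre of its underside, 66 mm above the bench. The lever is set when the line from the ring's axis along the lever passes through the middle of this stud.
- mark_narrow: The idling mark, not wanted: narrow brass pin, 8 mm in diameter and 10 mm high, fixed on the scale plate on the lever's other side. Origin: centre of its underside, 66 mm above the bench.
- start_top (a point): Centre of the top of the blower's start button, a black round cap 32 mm in diameter, on a grey switch box (90 x 75 x 40 mm) fixed on the bench to the robot's right. Pressed straight down.
- start (a joint): Travel of the start button: 0 up, 0.006 m fully down (about 4 N); it springs back.
- hammer: Loose hand hammer lying on the bench to the robot's left; to be left alone. Origin: underside, at the middle of its length; x axis along the handle.
- bell: Loose small brass bell with a knob, 80 mm in diameter and 62 mm high, standing on the bench beyond the start button; to be left alone. Origin: centre of its underside.
- cup: Loose open copper cup, 76 mm in diameter and 75 mm high, on the bench to the robot's left; to be left alone. Origin: centre of its underside.
Things that resemble listed ones, but are neither listed nor needed, are in the scene too. Of the things shaped like the part that bears start_top, the grey one is meant.

How it is judged:
By the outcome, as a careful person would: the job done as asked, in the order asked, and still so for the second after the job is handed in, with the robot touching nothing.
It also fails if it takes over 56 s, if anything falls off the work surface, if the arm or the gripper's body presses on something with over 40 N, if the wrist force passes 120 N, or if a joint passes its speed limit or range.

## Robot

A 6-joint arm with a two-finger parallel gripper is mounted at the origin on the work surface. World frame = base frame: x ahead of the robot, y to its left, z up, the work surface at z = 0. Lengths are in m, angles in rad, forces in N, time in s.
With the tool pointing down it reaches from about 0.4 to 0.925 m from the base axis. Payload 12.5 kg.
Tool frame: the origin (TCP) lies midway between the tips of the shut fingers; the grasp point (between the pads) lies 19 mm behind it; z points along the fingers, x is the direction in which the jaws open and shut, and the axes are right-handed (so a half turn about z gives the same grasp; the last joint's range is limited). The gripper opens to 95 mm and grips with 3 to 60 N. Pads are 20 mm wide; open, the fingers measure 119 mm over their backs; the gripper's body (75 mm by 180 mm) begins 59 mm behind the grasp point.
Start: joints at [1.181, 0.491, 1.559, -0, 1.092, -0.106], TCP at [0.175, 0.6, 0.215] pointing down, gripper open.
Joint ranges: [-3.1, 3.1], [-0.84, 2.19], [0.05, 2.79], [-1.13, 4.28], [0.06, 2.93], [-2.69, 2.69]. Speed limits (rad/s): [2.22, 2.22, 2.79, 3.14, 3.14, 3.14].

## Interface

Orientations are given as a unit quaternion [x, y, z, w].
In Python, from plant import monitor, cams, order, finder gives the robot as it stands.
- The arm moves only by the tool move_arm, never from a script. Its arguments are lists of equal length, an entry for each row: "fingers": the closure, from 0 (fully open) to 1 (shut); "travel": the shift along the world's x, y, z in m, a list of three; "angular": the turn, a rotation vector about the world's x, y, z in rad, a list of three. In form: {"fingers": [fingers, ...], "travel": [[x, y, z], ...], "angular": [[ax, ay, az], ...]}. A call has 1 to 10 rows; each row is the pose to reach, as a shift and turn from the pose commanded when the call began; what a row does not reach only later rows make up. A row lasts 1/12 s, in which the tool goes at most 41.7 mm and 7.16 degrees, less where a joint would pass 70% of its speed; a pose out of reach is approached as far as the arm can. A call with a gripper value outside its range is refused whole. The fingers move at their own pace and stop on an object; the grip force is fixed at half the most. Time passes only in rows, so rows that repeat a pose let the fingers close. It gives the time, the measured TCP pose, the force and the opening at its end, in the units of the state.
- monitor.get_obs(): the state, without advancing time (a new reading comes with each control period).
- cams.read_camera(name): name is "side" or "top"; returns a dict with "pixels" (384x512x3 uint8, red, green, blue), "range_z" (384x512 float32, m along the optical axis (not along the pixel's ray), 0 where there is no reading), "mtx" (3x3 intrinsics, pixels), "dist" ([k1, k2, p1, p2, k3] as OpenCV has them; the pictures are not rectified), "T" (4x4, takes a point from camera to world coordinates). Camera axes: x right, y up, looking along -z (the intrinsics and any distortion apply to the point x, -y, -z); pixel columns grow to the right and rows downward; lengths in m; the calibration is good to about 2 mm. A picture is of the moment at which its call begins.
- order.finish_job(): hands the job in, once; it reports no verdict.
Trained networks look in the newest picture that a camera, given by its name, has taken for a name from the list of things; names that differ only in an ending like _2 or _b are one class to them, and where a whole thing is asked for, a point or a joint stands for the part that bears it (a point fixed in the world has none). Each returns a list of dicts, best first, with "p" (0 to 1); they miss things now and then, are a little off and sometimes report something else, mostly with a low value. They report only what shows in the picture. A call takes as long as a camera call. They do not tell look-alikes from the thing itself.
- finder.silhouettes(camera, label): "pixels" (384x512 bool, what is visible of it) and "rect" ([left, top, right, bottom] in pixels, round what is visible of it).
The state is a dict: "clock": time; "q": joint angles; "dq": joint speeds; "effort": joint torques, N m; "ee_pos": TCP position; "eef_rot": TCP orientation; "wrist_force": force on the tool from outside, world axes, zero at the start; "ft_torque": the same for the moment, N m; "finger_gap": finger opening in m.
Only numpy, scipy, OpenCV 4.12 (cv2) and the standard library are available. Lean on these libraries where they do the work, as an engineer would, in place of code of your own. Each camera call takes 0.05 s, during which the arm holds its last target. There are 200 camera calls.

## Working session

There is one attempt and no reset: what is moved stays moved. The work goes in short steps, Python scripts to look and compute and a tool call to move; the robot and the scene stay as the last step left them, time stands still between calls to the robot, and variables do not carry over. Pictures are saved under pics/ and viewed, about 8 in all and at most 12, crops included, and the job is handed in when it is done.

Besides the shell and the picture viewer there is one more tool, called after "Call:" as a command line: name --argument value ..., lists and objects as JSON in quotes. move_arm: Moves the arm, as the interface text tells. Its arguments: {"type":"object","properties":{"fingers":{"type":"array"},"travel":{"type":"array"},"angular":{"type":"array"}},"required":["fingers","travel","angular"]}

```bash
ls; mkdir -p pics; cat > h.py <<'E'
import numpy as np, cv2
from plant import monitor, cams, order, finder
def world(c,u,v,z=None):
    """pixel(s)->world using depth"""
    u=np.atleast_1d(u).astype(float);v=np.atleast_1d(v).astype(float)
    n=cv2.undistortPoints(np.stack([u,v],1)[:,None],np.array(c["mtx"]),np.array(c["dist"]))[:,0]
    T=np.array(c["T"])
    d=np.stack([n[:,0],-n[:,1],-np.ones(len(n))],1)
    if z is None:
        r=c["range_z"][v.round().astype(int),u.round().astype(int)]
        return (d*r[:,None])@T[:3,:3].T+T[:3,3]
    w=d@T[:3,:3].T
    return T[:3,3]+w*((z-T[2,3])/w[:,2])[:,None]
E
python3 - <<'E'
from h import *
for n in ("top","side"):
    c=cams.read_camera(n); cv2.imwrite(f"pics/{n}0.png",c["pixels"][:,:,::-1])
    print(n,np.round(c["T"],3).tolist())
    for l in ("air_gate","gate_ring","lever_post","mark_wide","mark_narrow","start_top","hammer","bell","cup"):
        for s in finder.silhouettes(n,l)[:3]:
            m=s["pixels"]; v,u=np.nonzero(m)
            ok=c["range_z"][v,u]>0
            P=world(c,u[ok],v[ok])
            print(l,round(s["p"],2),s["rect"],np.round(np.median(P,0),3) if len(P) else '', np.round(P.max(0),3) if len(P) else '',np.round(P.min(0),3) if len(P) else '')
E
```

```text
pics
top [[0.023, 0.979, -0.203, 0.243], [-1.0, 0.024, 0.002, -0.048], [0.006, 0.202, 0.979, 1.5], [0.0, 0.0, 0.0, 1.0]]
air_gate 0.96 [166.4, 37.4, 280.3, 236.2] [0.575 0.029 0.065] [1.518 0.255 0.141] [ 0.367 -0.133 -0.753]
gate_ring 0.87 [206.9, 147.6, 240.4, 198.0] [0.586 0.049 0.08 ] [0.652 0.11  0.141] [ 0.484 -0.01   0.061]
lever_post 0.82 [207.9, 151.5, 244.0, 199.5] [0.585 0.048 0.08 ] [0.653 0.109 0.141] [ 0.48 -0.01  0.06]
start_top 0.62 [306.0, 178.4, 318.6, 189.6] [ 0.54  -0.252  0.062] [ 0.551 -0.241  0.068] [ 0.529 -0.263  0.055]
start_top 0.51 [387.3, 200.1, 399.0, 203.6] [ 0.483 -0.539  0.062] [ 0.494 -0.525  0.072] [ 0.469 -0.556  0.051]
hammer 0.72 [107.0, 186.1, 131.1, 262.1] [0.42  0.407 0.022] [0.53  0.472 0.035] [ 0.264  0.37  -0.008]
bell 0.68 [324.5, 137.2, 345.6, 159.0] [ 0.679 -0.341  0.035] [ 0.73  -0.308  0.069] [ 0.649 -0.38  -0.002]
cup 0.59 [123.6, 130.2, 143.8, 154.8] [0.683 0.392 0.035] [0.712 0.421 0.08 ] [ 0.639  0.348 -0.006]
side [[0.824, 0.319, -0.468, -0.046], [-0.566, 0.441, -0.696, -0.9], [-0.016, 0.839, 0.544, 0.756], [0.0, 0.0, 0.0, 1.0]]
a
[... 375 characters left out ...]
0.361  0.029] [ 0.732 -0.314  0.064] [ 0.646 -0.385 -0.002]
start_top 0.7 [268.6, 288.0, 281.6, 300.5] [ 0.35  -0.397  0.061] [ 0.373 -0.378  0.066] [ 0.336 -0.41   0.049]
start_top 0.58 [351.5, 298.8, 368.0, 311.2] [ 0.479 -0.545  0.06 ] [ 0.497 -0.529  0.064] [ 0.466 -0.558  0.05 ]
hammer 0.82 [134.0, 156.6, 192.1, 189.0] [0.395 0.394 0.021] [0.527 0.463 0.03 ] [0.262 0.364 0.002]
hammer 0.4 [317.9, 260.0, 328.1, 270.4] [ 0.493 -0.401  0.062] [ 0.511 -0.384  0.065] [ 0.481 -0.414  0.054]
bell 0.93 [341.0, 226.6, 369.5, 251.2] [ 0.67  -0.359  0.029] [ 0.748 -0.285  0.064] [ 0.646 -0.384 -0.004]
cup 0.67 [219.3, 138.3, 238.1, 160.8] [0.668 0.366 0.052] [0.709 0.426 0.077] [0.637 0.347 0.003]
```

```bash
python3 -c "
import cv2,numpy as np
" ; ls pics
```

```text
side0.png
top0.png
```

```bash
python3 - <<'E'
import cv2,numpy as np
t=cv2.imread("pics/top0.png"); s=cv2.imread("pics/side0.png")
a=cv2.resize(t[110:270,150:420],(800,474),interpolation=cv2.INTER_CUBIC); cv2.imwrite("pics/a.png",a)
b=cv2.resize(s[130:330,180:440],(780,600),interpolation=cv2.INTER_CUBIC); cv2.imwrite("pics/b.png",b)
E
```

```text
(no output)
```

View pics/a.png

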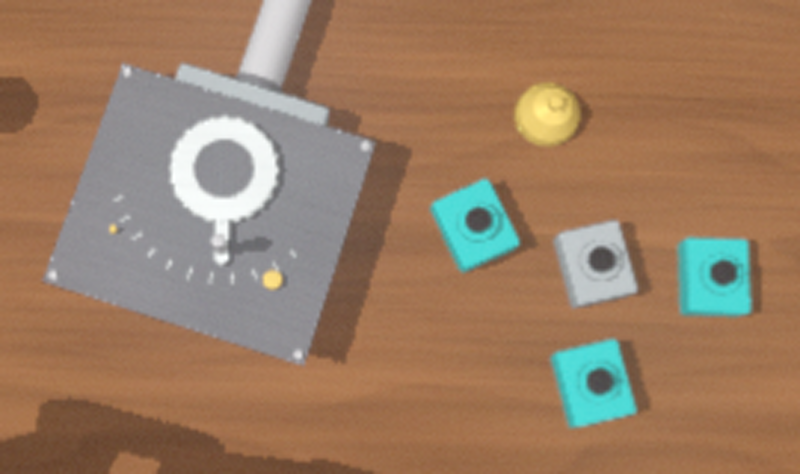

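View pics/b.png

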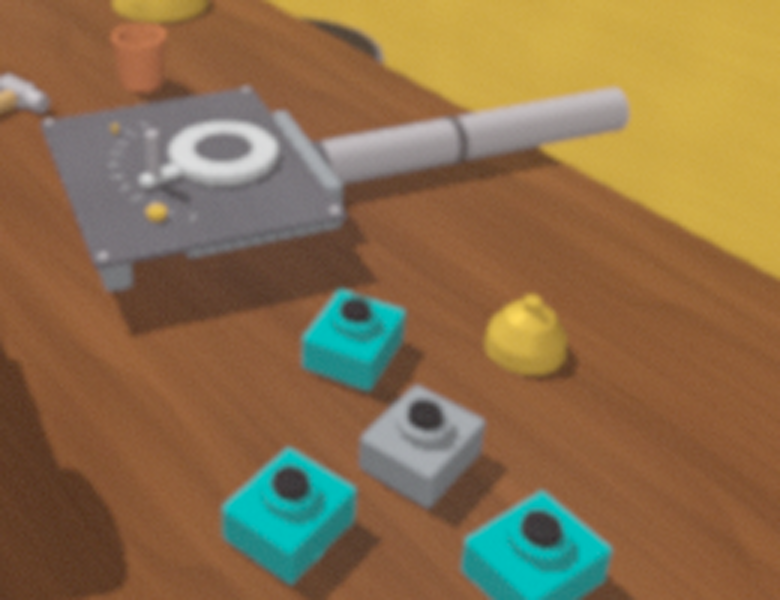

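```bash
cat > meas.py <<'E'
from h import *
def meas(show=True):
    out={}
    for n in ("top","side"):
        c=cams.read_camera(n); I=c["pixels"].astype(int)
        vv,uu=np.mgrid[0:384,0:512]; r=c["range_z"]
        P=world(c,uu.ravel(),vv.ravel()).reshape(384,512,3)
        near=(abs(P[...,0]-.55)<.2)&(abs(P[...,1]-.05)<.2)&(r>0)
        R,G,B=I[...,0],I[...,1],I[...,2]
        br=near&(R-B>60)&(P[...,2]>.055)&(P[...,2]<.1)
        k,lab,st,cen=cv2.connectedComponentsWithStats(br.astype(np.uint8))
        for i in range(1,k):
            u,v=cen[i]; print(n,"brass area",st[i,4],np.round([u,v],1),np.round(world(c,u,v,.074)[0],4))
        wh=near&(I.min(2)>150)&(abs(P[...,2]-.08)<.006)
        k,lab,st,cen=cv2.connectedComponentsWithStats(wh.astype(np.uint8))
        i=1+np.argmax(st[1:,4])
        cs,_=cv2.findContours((lab==i).astype(np.uint8),cv2.RETR_EXTERNAL,cv2.CHAIN_APPROX_NONE)
        q=max(cs,key=len)[:,0]; W=world(c,q[:,0],q[:,1],.08)[:,:2]
        from scipy.optimize import least_squares
        f=least_squares(lambda p:np.hypot(*(W-p[:2]).T)-p[2],[.585,.05,.06],loss="soft_l1",f_scale=.002)
        print(n,"ring",np.round(f.x,4))
        po=near&(P[...,2]>.12)&(P[...,2]<.145)&(np.hypot(P[...,0]-f.x[0],P[...,1]-f.x[1])<.13)
        v,u=np.nonzero(po)
        if len(u): print(n,"post top n",len(u),np.round([u.mean(),v.mean()],1),np.round(world(c,u.mean(),v.mean(),.133)[0],4),"depth",np.round(P[po].mean(0),4))
        dk=(I.max(2)<70)&(abs(P[...,0]-.495)<.03)&(abs(P[...,1]+.4)<.03)&(P[...,2]>.045)
        v,u=np.nonzero(dk)
        if len(u): print(n,"button",len(u),np.round(world(c,u.mean(),v.mean(),.062)[0],4),np.round(np.median(P[dk],0),4))
    print(monitor.get_obs())
if __name__=="__main__": meas()
E
python3 meas.py
```

```text
top brass area 5 [187.6 186.8] [0.5171 0.1765 0.074 ]
top brass area 34 [241.5 204. ] [ 0.4615 -0.0115  0.074 ]
top ring [0.5895 0.0488 0.0615]
top post top n 19 [223.2 191. ] [0.4945 0.0487 0.133 ] depth [0.4948 0.0488 0.1309]
side brass area 2 [218.  172.5] [0.512  0.1725 0.074 ]
side brass area 33 [231.7 200.3] [ 0.4571 -0.0136  0.074 ]
side ring [0.5854 0.0458 0.0638]
side post top n 23 [230.8 175. ] [0.4899 0.0401 0.133 ] depth [0.4934 0.0462 0.1289]
side button 56 [ 0.4895 -0.4036  0.062 ] [ 0.4903 -0.4026  0.0613]
{'clock': 1.1, 'q': array([ 1.18140068e+00,  4.90926736e-01,  1.55892129e+00, -1.30323006e-05,
        1.09170389e+00, -1.05582998e-01]), 'dq': array([ 1.33777246e-03, -6.01964977e-04,  6.63823668e-04,  7.73095959e-05,
        2.15651045e-04,  1.83953650e-04]), 'effort': array([-1.08249333e-04, -6.12468553e+01, -2.58434951e+01,  6.92504388e-02,
        4.44795017e-02, -2.08981504e-06]), 'ee_pos': array([0.17498442, 0.60001074, 0.21463698]), 'eef_rot': array([ 8.00003760e-01,  5.99994986e-01,  2.04577972e-05, -5.47146079e-06]), 'wrist_force': array([-0.90189418, -0.10953594,  0.93201256]), 'ft_torque': array([-0.01633307, -0.00323886,  0.02240756]), 'finger_gap': 0.09476629356315347}
```

Candidates for the start button (pixels in crop a): teal (478,219), grey (601,259), teal (722,272), teal (600,381). The grey one is meant, at world ≈ (0.493,−0.402). The wide stud is at (272,279), on the robot's right of the lever, and the narrow pin is at (113,229). The lever has to turn about +25° about z.

Call:
move_arm --fingers '[1,1,1,1,1,1,1,1,1,1]' --travel '[[0.02,-0.03,0],[0.04,-0.064,0],[0.06,-0.095,0],[0.08,-0.127,0],[0.1,-0.158,0],[0.12,-0.19,0],[0.14,-0.221,0],[0.16,-0.253,0],[0.18,-0.285,0],[0.2,-0.316,0]]' --angular '[[0,0,0.03],[0,0,0.06],[0,0,0.09],[0,0,0.12],[0,0,0.15],[0,0,0.18],[0,0,0.21],[0,0,0.24],[0,0,0.27],[0,0,0.284]]'

```text
clock: 1.93
ee_pos: [0.3756, 0.2823, 0.2149]
eef_rot: [0.706, 0.708, 0.0, 0.0]
wrist_force: [0.3, 0.2, 0.1]
finger_gap: 0.0339
```

Call:
move_arm --fingers '[1,1,1,1,1,1,1,1,1,1]' --travel '[[0.017,-0.026,0],[0.034,-0.053,0],[0.051,-0.08,0],[0.068,-0.106,0],[0.085,-0.132,0],[0.102,-0.16,0],[0.119,-0.185,0],[0.119,-0.185,-0.02],[0.119,-0.185,-0.04],[0.119,-0.185,-0.04]]' --angular '[[0,0,0],[0,0,0],[0,0,0],[0,0,0],[0,0,0],[0,0,0],[0,0,0],[0,0,0],[0,0,0],[0,0,0]]'

```text
clock: 2.77
ee_pos: [0.4928, 0.0983, 0.172]
eef_rot: [0.707, 0.707, -0.002, -0.002]
wrist_force: [0.3, 0.5, 0.2]
finger_gap: 0.0002
```

Call:
move_arm --fingers '[1,1,1,1,1,1,1,1,1,1]' --travel '[[0,0,-0.02],[0,0,-0.04],[0,0,-0.06],[0,0,-0.07],[0,0,-0.074],[0,0,-0.074],[0,-0.004,-0.074],[0,-0.008,-0.074],[0,-0.012,-0.074],[0,-0.016,-0.074]]' --angular '[[0,0,0],[0,0,0],[0,0,0],[0,0,0],[0,0,0],[0,0,0],[0,0,0],[0,0,0],[0,0,0],[0,0,0]]'

```text
clock: 3.6
ee_pos: [0.4943, 0.0825, 0.1013]
eef_rot: [0.707, 0.707, 0.0, 0.0]
wrist_force: [0.6, -0.4, -0.2]
finger_gap: 0.0004
```

```bash
python3 - <<'E'
from h import *
o=monitor.get_obs(); print(o["clock"],o["ee_pos"],o["eef_rot"],o["wrist_force"],o["finger_gap"])
t=cams.read_camera("top")["pixels"][130:230,180:280,::-1]; s=cams.read_camera("side")["pixels"][130:230,190:290,::-1]
cv2.imwrite("pics/c.png",cv2.resize(np.hstack([t,s]),(800,400),interpolation=cv2.INTER_CUBIC))
E
```

```text
3.6 [0.49425999 0.0825151  0.10134211] [7.07072759e-01 7.07140560e-01 4.49735175e-04 3.74461611e-04] [ 0.60447381 -0.37314823 -0.23394985] 0.00040520427547868597
```

View pics/c.png

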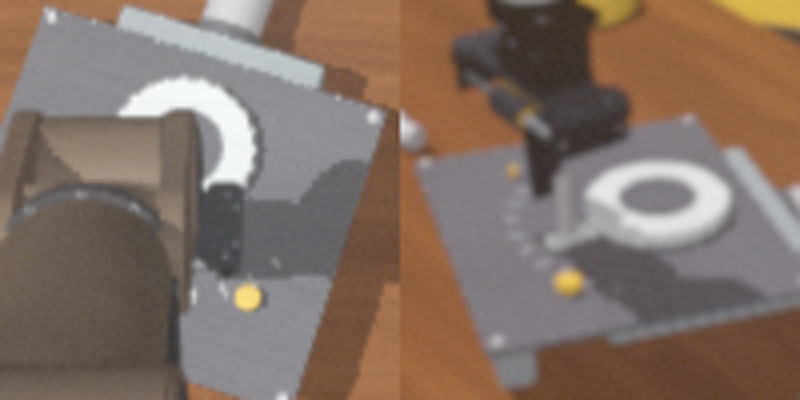

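The side view (right half) shows the closed fingertip at about (540,175), just beside the post at (568,200). It is clear of the plate and on the correct side.

Call:
move_arm --fingers '[1,1,1,1,1,1,1,1,1,1]' --travel '[[0,-0.003,0],[0,-0.006,0],[0,-0.009,0],[0,-0.011,0],[0,-0.013,0],[0,-0.015,0],[0,-0.017,0],[0,-0.018,0],[0,-0.019,0],[0,-0.02,0]]' --angular '[[0,0,0],[0,0,0],[0,0,0],[0,0,0],[0,0,0],[0,0,0],[0,0,0],[0,0,0],[0,0,0],[0,0,0]]'

```text
clock: 4.53
ee_pos: [0.4938, 0.0631, 0.1006]
eef_rot: [0.707, 0.707, -0.0, -0.0]
wrist_force: [-0.5, 4.2, -0.3]
finger_gap: 0.0006
```

Call:
move_arm --fingers '[1,1,1,1,1,1,1,1,1,1]' --travel '[[0,-0.003,0],[-0.001,-0.006,0],[-0.001,-0.009,0],[-0.001,-0.012,0],[-0.001,-0.015,0],[-0.001,-0.018,0],[-0.001,-0.021,0],[0,-0.024,0],[0,-0.026,0],[0,-0.028,0]]' --angular '[[0,0,0.05],[0,0,0.1],[0,0,0.14],[0,0,0.18],[0,0,0.21],[0,0,0.245],[0,0,0.28],[0,0,0.31],[0,0,0.33],[0,0,0.35]]'

```text
clock: 5.37
ee_pos: [0.494, 0.0349, 0.1006]
eef_rot: [0.573, 0.82, 0.0, 0.0]
wrist_force: [-0.3, 3.1, -1.4]
finger_gap: 0.0007
```

```bash
sed -i 's/print(monitor.get_obs())/o=monitor.get_obs();print([np.round(o[k],4).tolist() for k in ("clock","ee_pos","eef_rot","wrist_force")])/' meas.py; python3 - <<'E'
from meas import *
meas()
t=cams.read_camera("top")["pixels"][130:230,180:280,::-1]; s=cams.read_camera("side")["pixels"][130:230,190:290,::-1]
cv2.imwrite("pics/d.png",cv2.resize(np.hstack([t,s]),(800,400),interpolation=cv2.INTER_CUBIC))
E
```

```text
top brass area 5 [187.6 186.8] [0.5171 0.1765 0.074 ]
top brass area 9 [243.4 204.2] [ 0.4609 -0.0182  0.074 ]
top ring [0.5986 0.0487 0.0514]
side brass area 2 [218.  172.5] [0.512  0.1725 0.074 ]
side brass area 30 [231.6 200.5] [ 0.4562 -0.0142  0.074 ]
side ring [0.5842 0.0442 0.0634]
side post top n 72 [234.2 177.2] [0.4913 0.021  0.133 ] depth [0.4924 0.0228 0.1317]
side button 46 [ 0.4895 -0.4039  0.062 ] [ 0.4902 -0.4034  0.0612]
[5.4667, [0.4941, 0.0348, 0.1007], [0.573, 0.8196, 0.0001, 0.0001], [-0.5984, 0.6993, -1.63]]
```

View pics/d.png

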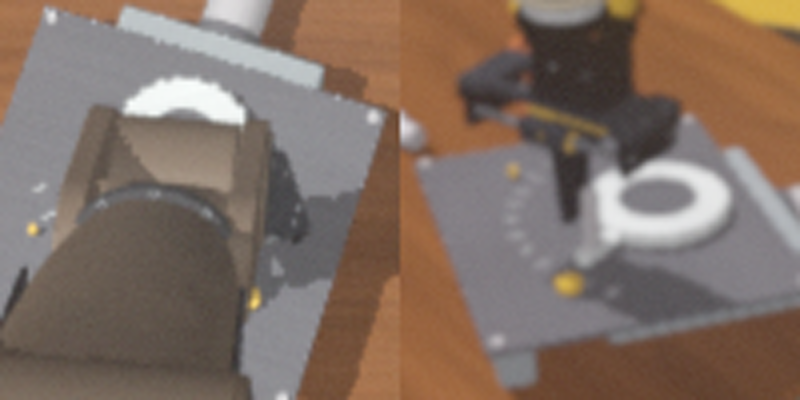

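The post is being pushed cleanly. In the side view the lever tip, around (590,255), is nearing the wide stud at (568,283). The last few degrees remain, then I'll back off.

Call:
move_arm --fingers '[1,1,1,1,1,1,1,1,1,1]' --travel '[[0,-0.002,0],[0,-0.004,0],[0.001,-0.006,0],[0.001,-0.0073,0],[0.001,-0.0073,0],[0.001,-0.0073,0],[-0.001,0.005,0],[-0.005,0.02,0],[-0.01,0.035,0.01],[-0.01,0.035,0.04]]' --angular '[[0,0,0.02],[0,0,0.04],[0,0,0.06],[0,0,0.08],[0,0,0.08],[0,0,0.08],[0,0,0.08],[0,0,0.08],[0,0,0.08],[0,0,0.08]]'

```text
clock: 6.4
ee_pos: [0.4814, 0.0722, 0.1384]
eef_rot: [0.54, 0.842, -0.002, -0.003]
wrist_force: [0.7, -0.2, -0.5]
finger_gap: 0.0004
```

Call:
move_arm --fingers '[1,1,1,1,1,1,1,1,1,1]' --travel '[[0,0.01,0.03],[0,0.03,0.06],[0,0.06,0.08],[0,0.09,0.08],[0,0.12,0.08],[0,0.15,0.08],[0,0.18,0.08],[0,0.2,0.08],[0,0.22,0.08],[0,0.22,0.08]]' --angular '[[0,0,0],[0,0,0],[0,0,0],[0,0,0],[0,0,0],[0,0,0],[0,0,0],[0,0,0],[0,0,0],[0,0,0]]'

```text
clock: 7.23
ee_pos: [0.4833, 0.2933, 0.2204]
eef_rot: [0.539, 0.842, 0.0, -0.0]
wrist_force: [0.5, -0.5, -0.7]
finger_gap: 0.0006
```

```bash
python3 - <<'E'
from meas import *
meas()
t=cams.read_camera("top")["pixels"][130:230,180:280,::-1]; s=cams.read_camera("side")["pixels"][130:230,190:290,::-1]
cv2.imwrite("pics/e.png",cv2.resize(np.hstack([t,s]),(800,400),interpolation=cv2.INTER_CUBIC))
E
```

```text
top brass area 4 [187.8 187. ] [0.5164 0.176  0.074 ]
top brass area 26 [241.5 204. ] [ 0.4615 -0.0115  0.074 ]
top ring [0.5897 0.0482 0.061 ]
top post top n 20 [235.1 189. ] [0.5023 0.0096 0.133 ] depth [0.5028 0.0097 0.1305]
side brass area 1 [218. 173.] [0.5102 0.1693 0.074 ]
side brass area 28 [231.8 200.7] [ 0.4561 -0.0153  0.074 ]
side ring [0.5873 0.0449 0.0626]
side post top n 24 [239.2 179.1] [0.4979 0.0012 0.133 ] depth [0.5018 0.0076 0.1285]
side button 52 [ 0.4897 -0.4035  0.062 ] [ 0.491  -0.4026  0.0614]
[7.3333, [0.4833, 0.2907, 0.2204], [0.5393, 0.8421, -0.0003, -0.0001], [0.28, -0.3722, 0.1483]]
```

View pics/e.png

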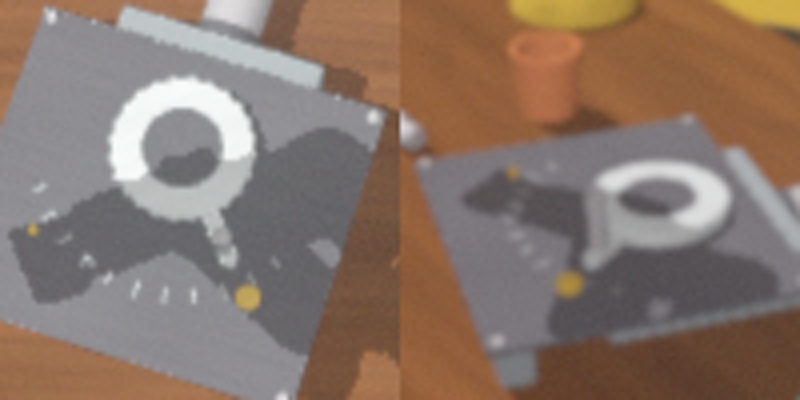

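```bash
cat > ang.py <<'E'
from h import *
vv,uu=np.mgrid[0:384,0:512]
for n in ("top","side"):
    Z=[];I=[]
    for k in range(4):
        c=cams.read_camera(n); Z.append(c["range_z"]); I.append(c["pixels"])
    c["range_z"]=np.median(Z,0); I=np.mean(I,0)
    P=world(c,uu.ravel(),vv.ravel()).reshape(384,512,3)
    br=(I[...,0]-I[...,2]>35)&(P[...,2]>.06)&(P[...,2]<.09)&(np.hypot(P[...,0]-.46,P[...,1]+.013)<.025)
    w=np.where(br,I[...,0]-I[...,2],0); s=world(c,(w*uu).sum()/w.sum(),(w*vv).sum()/w.sum(),.075)[0]
    for A in ([.5895,.0486],[.587,.0455]):
        th=np.degrees(np.arctan2(A[1]-P[...,1],A[0]-P[...,0])); r=np.hypot(P[...,0]-A[0],P[...,1]-A[1])
        m=(r>.068)&(r<.116)&(P[...,2]>.0715)&(P[...,2]<.09)&(abs(th-25)<15)
        q=(r>.08)&(r<.112)&(P[...,2]>.118)&(P[...,2]<.14)&(abs(th-25)<15)
        print(n,A,"stud",np.round(s,4),np.degrees(np.arctan2(A[1]-s[1],A[0]-s[0])).round(2),"lever",m.sum(),th[m].mean().round(2),"post",q.sum(),th[q].mean().round(2))
E
python3 ang.py
```

```text
top [0.5895, 0.0486] stud [ 0.4613 -0.0117  0.075 ] 25.19 lever 29 24.09 post 21 23.95
top [0.587, 0.0455] stud [ 0.4613 -0.0117  0.075 ] 24.47 lever 26 22.9 post 21 22.81
side [0.5895, 0.0486] stud [ 0.4562 -0.0165  0.075 ] 26.05 lever 47 25.65 post 28 25.32
side [0.587, 0.0455] stud [ 0.4562 -0.0165  0.075 ] 25.38 lever 42 24.59 post 28 24.26
```

The lever is about 1° short of the stud, by both cameras. I'll nudge the post roughly 1.8 mm further.

Call:
move_arm --fingers '[1,1,1,1,1,1,1,1,1,1]' --travel '[[0,-0.03,0],[0,-0.06,0],[0,-0.09,0],[0,-0.12,0],[0,-0.15,0],[0,-0.18,0],[0,-0.2,-0.01],[0,-0.216,-0.03],[0,-0.216,-0.06],[0,-0.216,-0.08]]' --angular '[[0,0,0],[0,0,0],[0,0,0],[0,0,0],[0,0,0],[0,0,0],[0,0,0],[0,0,0],[0,0,0],[0,0,0]]'

```text
clock: 8.67
ee_pos: [0.4837, 0.0729, 0.1393]
eef_rot: [0.541, 0.841, 0.0, -0.0]
wrist_force: [0.2, 0.2, 0.1]
finger_gap: 0.0006
```

Call:
move_arm --fingers '[1,1,1,1,1,1]' --travel '[[0,0,-0.02],[0,0,-0.04],[0,0,-0.04],[0.004,-0.012,-0.04],[0.008,-0.024,-0.04],[0.008,-0.024,-0.04]]' --angular '[[0,0,0.01],[0,0,0.02],[0,0,0.02],[0,0,0.02],[0,0,0.02],[0,0,0.02]]'

```text
clock: 9.17
ee_pos: [0.4936, 0.048, 0.1019]
eef_rot: [0.532, 0.847, 0.001, 0.001]
wrist_force: [0.4, -0.6, 0.5]
finger_gap: 0.0005
```

Call:
move_arm --fingers '[1,1,1,1,1,1,1,1,1,1]' --travel '[[0,-0.004,0],[0,-0.008,0],[0.001,-0.012,0],[0.001,-0.015,0],[0.002,-0.018,0],[0.002,-0.019,0],[0.002,-0.02,0],[0.002,-0.02,0],[0.002,-0.02,0],[0.002,-0.02,0]]' --angular '[[0,0,0],[0,0,0],[0,0,0],[0,0,0],[0,0,0],[0,0,0],[0,0,0],[0,0,0],[0,0,0],[0,0,0]]'

```text
clock: 10.0
ee_pos: [0.494, 0.0301, 0.1006]
eef_rot: [0.531, 0.847, 0.0, -0.0]
wrist_force: [-0.2, 0.2, -0.5]
finger_gap: 0.0006
```

Call:
move_arm --fingers '[1,1,1,1,1,1,1,1]' --travel '[[0,-0.001,0],[0.001,-0.002,0],[0.001,-0.003,0],[0.001,-0.004,0],[0.001,-0.0043,0],[0.001,-0.0043,0],[0.001,-0.0043,0],[0.001,-0.0043,0]]' --angular '[[0,0,0],[0,0,0],[0,0,0],[0,0,0],[0,0,0],[0,0,0],[0,0,0],[0,0,0]]'

```text
clock: 10.67
ee_pos: [0.495, 0.0257, 0.1007]
eef_rot: [0.531, 0.847, 0.0, 0.0]
wrist_force: [0.7, 2.3, 0.1]
finger_gap: 0.0006
```

Contact was made at 2.3 N. Now I'll retreat, rise and look.

Call:
move_arm --fingers '[1,1,1,1,1,1,1,1,1,1]' --travel '[[-0.002,0.01,0],[-0.006,0.025,0],[-0.01,0.035,0.01],[-0.01,0.04,0.04],[-0.01,0.05,0.08],[-0.01,0.07,0.115],[-0.01,0.1,0.12],[-0.01,0.13,0.12],[-0.01,0.16,0.12],[-0.01,0.19,0.12]]' --angular '[[0,0,0],[0,0,0],[0,0,0],[0,0,0],[0,0,0],[0,0,0],[0,0,0],[0,0,0],[0,0,0],[0,0,0]]'

```text
clock: 11.5
ee_pos: [0.4842, 0.2175, 0.2219]
eef_rot: [0.531, 0.847, 0.0, 0.0]
wrist_force: [0.4, -0.3, 0.0]
finger_gap: 0.0007
```

Call:
move_arm --fingers '[1,1,1,1,1]' --travel '[[0,0.03,0],[0,0.06,0],[0,0.08,0],[0,0.08,0],[0,0.08,0]]' --angular '[[0,0,0],[0,0,0],[0,0,0],[0,0,0],[0,0,0]]'

```text
clock: 11.92
ee_pos: [0.4841, 0.2966, 0.221]
eef_rot: [0.53, 0.848, -0.0, 0.0]
wrist_force: [-0.1, 0.2, -1.0]
finger_gap: 0.0002
```

```bash
python3 ang.py; python3 -c "
from h import *
o=monitor.get_obs();print(o['clock'],o['ee_pos'],o['q'])"
```

```text
top [0.5895, 0.0486] stud [ 0.4612 -0.0117  0.075 ] 25.17 lever 34 24.75 post 18 25.04
top [0.587, 0.0455] stud [ 0.4612 -0.0117  0.075 ] 24.45 lever 29 23.23 post 18 23.94
side [0.5895, 0.0486] stud [ 0.456  -0.0166  0.075 ] 26.03 lever 45 27.07 post 26 25.77
side [0.587, 0.0455] stud [ 0.456  -0.0166  0.075 ] 25.36 lever 41 25.96 post 26 24.74
12.3167 [0.48513421 0.29513646 0.22081959] [ 4.30208999e-01  4.03255926e-01  1.69389452e+00  5.43286833e-05
  1.04432224e+00 -1.58992977e+00]
```

The lever is now within about 0.4° of the stud. Next is the start button, turning the wrist back on the way because of the joint 6 limit.

Call:
move_arm --fingers '[1,1,1,1,1,1,1,1,1,1]' --travel '[[0,-0.03,0],[0,-0.065,0],[0,-0.1,0],[0,-0.135,0],[0,-0.17,0],[0,-0.205,0],[0,-0.24,0],[0,-0.275,0],[0,-0.31,0],[0,-0.345,0]]' --angular '[[0,0,-0.08],[0,0,-0.16],[0,0,-0.24],[0,0,-0.32],[0,0,-0.4],[0,0,-0.48],[0,0,-0.56],[0,0,-0.64],[0,0,-0.72],[0,0,-0.8]]'

```text
clock: 13.15
ee_pos: [0.4846, -0.0512, 0.2209]
eef_rot: [0.821, 0.571, 0.0, 0.0]
wrist_force: [0.8, -0.8, -0.1]
finger_gap: 0.0006
```

Call:
move_arm --fingers '[1,1,1,1,1,1,1,1,1,1]' --travel '[[0,-0.035,0],[0,-0.07,0],[0,-0.105,0],[0,-0.14,0],[0,-0.175,0],[0,-0.21,0],[0,-0.245,0],[0.007,-0.28,0],[0.007,-0.315,0],[0.007,-0.345,0]]' --angular '[[0,0,-0.04],[0,0,-0.08],[0,0,-0.12],[0,0,-0.16],[0,0,-0.2],[0,0,-0.2],[0,0,-0.2],[0,0,-0.2],[0,0,-0.2],[0,0,-0.2]]'

```text
clock: 13.98
ee_pos: [0.4915, -0.3968, 0.2205]
eef_rot: [0.873, 0.488, 0.0, 0.0]
wrist_force: [-0.2, 0.5, 0.9]
finger_gap: 0.0008
```

```bash
python3 ang.py; python3 - <<'E'
from h import *
o=monitor.get_obs();print(o['clock'],o['ee_pos'],o['q'])
t=cams.read_camera("top")["pixels"][130:250,290:410,::-1]; s=cams.read_camera("side")["pixels"][190:310,260:380,::-1]
cv2.imwrite("pics/f.png",cv2.resize(np.hstack([t,s]),(800,400),interpolation=cv2.INTER_CUBIC))
t=cams.read_camera("top")["pixels"][145:215,190:260,::-1]
cv2.imwrite("pics/g.png",cv2.resize(t,(560,560),interpolation=cv2.INTER_CUBIC))
E
```

```text
top [0.5895, 0.0486] stud [nan nan nan] nan lever 16 24.33 post 18 25.06
top [0.587, 0.0455] stud [nan nan nan] nan lever 12 22.33 post 18 23.96
side [0.5895, 0.0486] stud [ 0.4564 -0.015   0.075 ] 25.55 lever 46 27.03 post 26 25.69
side [0.587, 0.0455] stud [ 0.4564 -0.015   0.075 ] 24.87 lever 43 25.94 post 26 24.65
14.3833 [ 0.49213996 -0.39324817  0.22097621] [-7.79046977e-01  4.92169055e-01  1.53842093e+00  2.02838650e-04
  1.11092631e+00 -1.80119826e+00]ang.py:10: RuntimeWarning: invalid value encountered in scalar divide
  w=np.where(br,I[...,0]-I[...,2],0); s=world(c,(w*uu).sum()/w.sum(),(w*vv).sum()/w.sum(),.075)[0]
```

View pics/f.png

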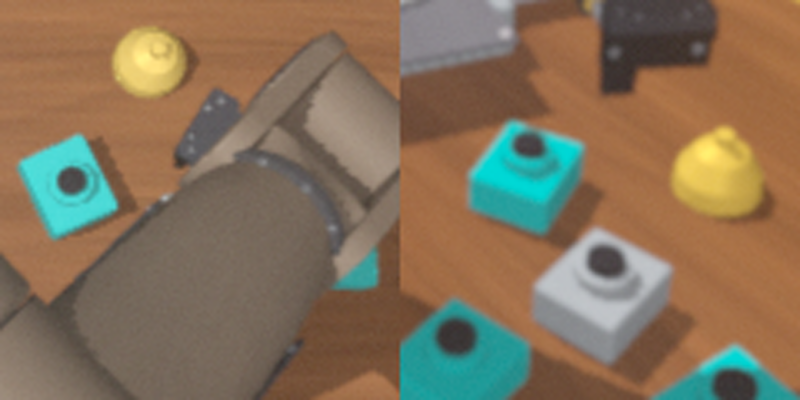

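View pics/g.png

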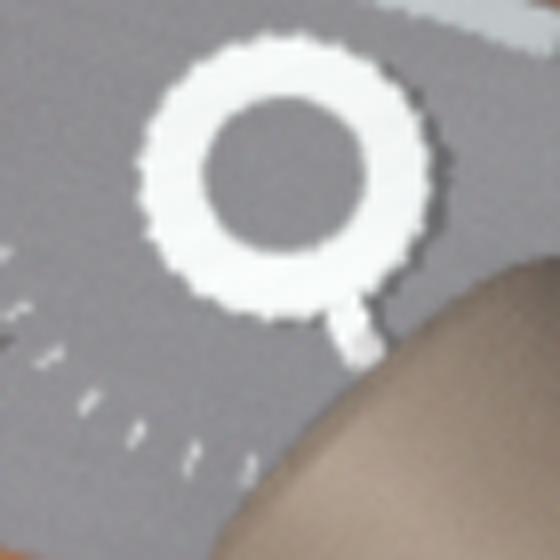

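The side view shows the fingertip (618,90) above and beyond the grey box's cap (607,262), and the bell is clear of it. Next I'll descend to just above the cap and correct y by −8 mm.

Call:
move_arm --fingers '[1,1,1,1,1,1,1,1,1]' --travel '[[0,-0.008,-0.02],[0,-0.008,-0.05],[0,-0.008,-0.08],[0,-0.008,-0.11],[0,-0.008,-0.13],[0,-0.008,-0.14],[0,-0.008,-0.143],[0,-0.008,-0.143],[0,-0.008,-0.143]]' --angular '[[0,0,0],[0,0,0],[0,0,0],[0,0,0],[0,0,0],[0,0,0],[0,0,0],[0,0,0],[0,0,0]]'

```text
clock: 15.28
ee_pos: [0.4925, -0.4026, 0.0789]
eef_rot: [0.872, 0.489, 0.0, 0.001]
wrist_force: [0.1, 0.2, 0.5]
finger_gap: 0.0005
```

```bash
python3 - <<'E'
from h import *
s=cams.read_camera("side")["pixels"][210:300,280:370,::-1]
o=monitor.get_obs();print(o['clock'],o['ee_pos'],o['wrist_force'])
cv2.imwrite("pics/i.png",cv2.resize(s,(540,540),interpolation=cv2.INTER_CUBIC))
E
```

```text
15.3333 [ 0.49254345 -0.40269259  0.07915035] [-0.29132827  0.78733483 -0.47880945]
```

View pics/i.png

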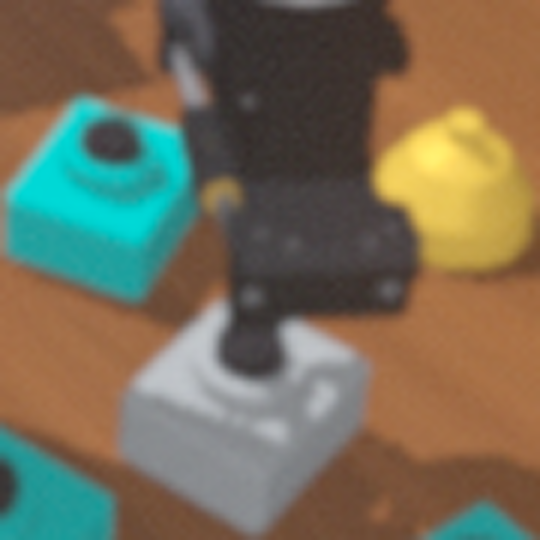

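The fingertip is right over the grey box's cap at (252,345), with the bell clear behind. Press slowly.

Call:
move_arm --fingers '[1,1,1,1,1,1,1,1,1,1]' --travel '[[0,0,-0.004],[0,0,-0.008],[0,0,-0.011],[0,0,-0.013],[0,0,-0.015],[0,0,-0.017],[0,0,-0.018],[0,0,-0.019],[0,0,-0.019],[0,0,-0.019]]' --angular '[[0,0,0],[0,0,0],[0,0,0],[0,0,0],[0,0,0],[0,0,0],[0,0,0],[0,0,0],[0,0,0],[0,0,0]]'

```text
clock: 16.17
ee_pos: [0.492, -0.4023, 0.0588]
eef_rot: [0.873, 0.489, 0.0, -0.0]
wrist_force: [-1.2, 0.3, 3.1]
finger_gap: 0.0006
```

Call:
move_arm --fingers '[1,1,1,1,1,1]' --travel '[[0,0,-0.001],[0,0,-0.002],[0,0,-0.003],[0,0,-0.003],[0,0,-0.003],[0,0,-0.003]]' --angular '[[0,0,0],[0,0,0],[0,0,0],[0,0,0],[0,0,0],[0,0,0]]'

```text
clock: 16.67
ee_pos: [0.492, -0.4023, 0.0562]
eef_rot: [0.872, 0.489, 0.0, 0.0]
wrist_force: [-2.5, 2.0, 9.6]
finger_gap: 0.0004
```

Call:
move_arm --fingers '[1,1,1,1]' --travel '[[0,0,-0.0005],[0,0,-0.001],[0,0,-0.001],[0,0,-0.001]]' --angular '[[0,0,0],[0,0,0],[0,0,0],[0,0,0]]'

```text
clock: 17.0
ee_pos: [0.492, -0.4023, 0.0561]
eef_rot: [0.872, 0.489, 0.0, 0.0]
wrist_force: [-4.4, 3.9, 17.2]
finger_gap: 0.0005
```

The button is on its stop: 17 N with no further travel. Release.

Call:
move_arm --fingers '[1,1,1,1,1,1,1,1,1,1]' --travel '[[0,0,0.004],[0,0,0.01],[0,0,0.02],[0,0,0.04],[0,0,0.07],[0,0,0.1],[0,0,0.13],[0,0,0.16],[0,0,0.16],[0,0,0.16]]' --angular '[[0,0,0],[0,0,0],[0,0,0],[0,0,0],[0,0,0],[0,0,0],[0,0,0],[0,0,0],[0,0,0],[0,0,0]]'

```text
clock: 17.83
ee_pos: [0.4924, -0.4026, 0.2166]
eef_rot: [0.872, 0.489, 0.001, 0.002]
wrist_force: [0.1, 0.1, -0.6]
finger_gap: 0.0002
```

```bash
python3 ang.py 2>/dev/null; python3 - <<'E'
from meas import *
meas()
s=cams.read_camera("side")["pixels"][120:330,130:400,::-1]
cv2.imwrite("pics/j.png",cv2.resize(s,(770,600),interpolation=cv2.INTER_CUBIC))
E
```

```text
top [0.5895, 0.0486] stud [nan nan nan] nan lever 19 24.16 post 18 25.04
top [0.587, 0.0455] stud [nan nan nan] nan lever 15 22.23 post 18 23.95
side [0.5895, 0.0486] stud [ 0.4564 -0.0151  0.075 ] 25.56 lever 47 27.0 post 26 25.72
side [0.587, 0.0455] stud [ 0.4564 -0.0151  0.075 ] 24.87 lever 44 25.93 post 26 24.68
top brass area 5 [187.6 186.8] [0.5171 0.1765 0.074 ]
top ring [0.5892 0.0483 0.0614]
top post top n 18 [235.5 188.8] [0.5029 0.0083 0.133 ] depth [0.5035 0.0084 0.1297]
side brass area 3 [217.7 172.3] [0.5116 0.1743 0.074 ]
side brass area 34 [231.8 200.3] [ 0.4575 -0.0136  0.074 ]
side ring [0.5853 0.0449 0.0636]
side post top n 25 [239.4 179.3] [ 4.978e-01 -2.000e-04  1.330e-01] depth [0.5017 0.0062 0.1285]
side button 75 [ 0.7489 -0.1495  0.062 ] [ 0.4806 -0.4059  0.3325]
[18.3333, [0.492, -0.4022, 0.2142], [0.8725, 0.4886, -0.0, -0.0004], [-0.7021, 0.2723, 0.109]]
```

View pics/j.png

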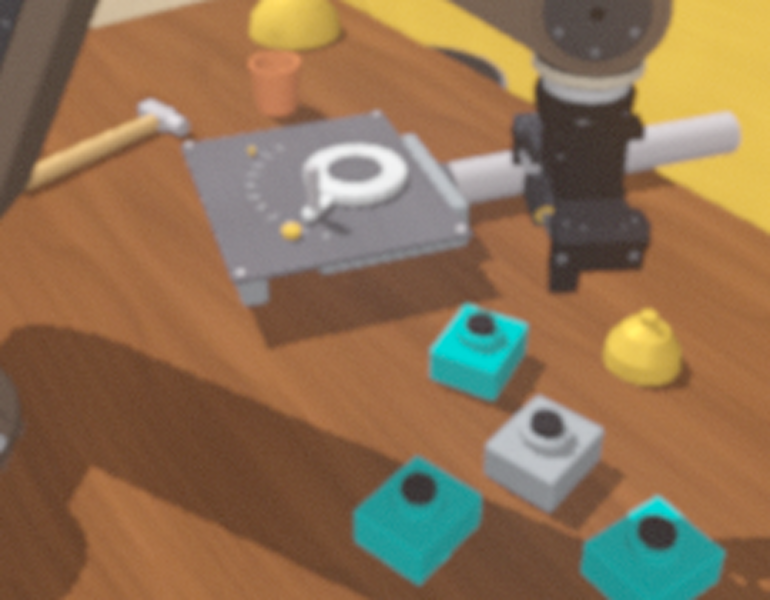

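The lever still points at the wide stud: the post is unchanged at about 25.0° and the stud is at about 25.1°. The grey button is back up at (547,423). Bell, cup and hammer are in place and the robot is clear.

```bash
python3 -c "
from plant import order
print(order.finish_job())"
```

```text
the job is handed in; nothing more can be done
None
```

I set the lever on the wide brass stud, pressed and released the grey start button after that, and handed the job in at about 18 s. `finish_job` gave no verdict.

- **Lever:** I pushed the post about 25° with closed fingers, in one arc plus a 1° corrective nudge. Forces read between moves were at most about 4 N.
- **Alignment check:** With the top camera the post measures 25.0° against the stud's 25.1–25.2°, and the side camera agrees within about 0.3–0.6°. The flat-lever estimate is rougher: it came out about 0.4° low from the top and 0.6–1.5° high from the side, so the cameras disagree there. After the press the arm hid the stud from the top camera, but the post angle had not changed.
- **Button:** It went down to its stop, with 17 N and no further travel, then sprang back up.
- **Other things:** The last side picture shows the hammer, bell and cup apparently undisturbed (checked by eye, not re-measured). The gripper is about 15 cm above the button and touching nothing.

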